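# Clear the activator's lid and hold it at the vent mark

## Task

The cement activator has to be vented, but the pan of heel tips has been left on its lid. Tip all five heel tips out of the pan into the wooden tray and stand the empty pan upright on the cork mat, set down rather than dropped, and let go of it; then take the activator's sprung lid by its bar, lift it until the lid's pointer pin is level with the index of the rider on the quadrant, and finish while still holding it there. Leave the rider as it is set, and do not disturb the cement can, the shoe brush or the hammer.

Things in the scene. Friction and masses are not known exactly. Their poses are not given: they have to be found in the camera images.
- pan: Small flared steel pan standing on the activator's lid: base 84 mm across, rim 132 mm across, 36 mm high, wall 2.5 mm, floor 4 mm thick, about 0.2 kg. Origin: centre of its underside; z up out of the mouth; the handle points to the pan's -x.
- pan_grip (a point): Grip point on the pan's level wooden handle, 115 mm from the pan's axis, 30 mm above its underside. The handle is a bar 14 mm wide (pan's y), 16 mm high, reaching from 74 to 159 mm from the pan's axis.
- tip1: Heel tip 1 of 5, all alike: D-shaped black rubber piece 19 x 20 mm, 9 mm thick, 12 g; lies loose in the pan at the start. Origin: centre of its underside.
- tip2: Heel tip 2 of 5, all alike: D-shaped black rubber piece 19 x 20 mm, 9 mm thick, 12 g; lies loose in the pan at the start. Origin: centre of its underside.
- tip3: Heel tip 3 of 5, all alike: D-shaped black rubber piece 19 x 20 mm, 9 mm thick, 12 g; lies loose in the pan at the start. Origin: centre of its underside.
- tip4: Heel tip 4 of 5, all alike: D-shaped black rubber piece 19 x 20 mm, 9 mm thick, 12 g; lies loose in the pan at the start. Origin: centre of its underside.
- tip5: Heel tip 5 of 5, all alike: D-shaped black rubber piece 19 x 20 mm, 9 mm thick, 12 g; lies loose in the pan at the start. Origin: centre of its underside.
- tray: Open light-wood parts tray, fixed to the bench, outside 200 mm (its x) x 160 mm (its y), 35 mm high, walls and floor 8 mm. Origin: centre of its underside. It lies on one side of the activator, the mat on the other; which side varies.
- mat: Round cork mat, fixed to the bench, 170 mm across, 6 mm thick. Origin: centre of its underside.
- activator: Grey sheet-steel box of the activator, fixed to the bench: 260 mm deep (its x), 300 mm wide (its y), its front with timer and switch facing its -x (towards the robot); the closed lid's flat top is 127 mm above the bench. Origin: centre of its underside. An upright quadrant strip stands 10 mm outside the far half of its +y side and reaches 235 mm above the bench.
- lid: The activator's lid, 304 mm wide, 0.45 kg, hinged along the far (+x) top edge; origin on the hinge axis; turns about its y, front edge up. A spring shuts it: about 4 N upwards at the bar starts it, about 7 N holds it at 0.6 rad. It opens to 1.2 rad and falls shut when let go.
- lid_bar (a point): Middle of the lid's black bar: round, 12 mm thick, 150 mm long along the lid's y, 55 mm in front of the box and 118 mm above the bench when shut; 315 mm from the hinge axis and 3 mm above it in the lid's frame. It is joined to the lid by two arms 65 mm either side of the middle; there is free space above, below and between them.
- lid_hinge (a point): Middle of the hinge axis, 115 mm above the bench, on the activator's far top edge; the axis runs along the activator's y.
- pointer (a point): Pointer pin on the lid's +y side: a short steel pin 6 mm thick, 132 mm from the hinge axis and level with it when the lid is shut. This point: on the pin, 160 mm from the lid's middle in y.
- mark (a point): Where the index of the rider points: also 132 mm from the hinge axis. The rider is a dark block 30 x 14 mm with a steel thumbscrew, set on the quadrant strip (radius 145 to 165 mm about the hinge) at 0.30 to 0.68 rad above the shut lid; its index points inwards to this point. The lid is at the mark when the pointer coincides with this point.
- cement: Cement can, 76 mm across, 110 mm high, a bystander. Origin: centre of its underside.
- brush: Wooden shoe brush standing on its bristles, 170 x 55 mm, 52 mm high, a bystander. Origin: centre of its underside, long along its x.
- hammer: Shoemaker's hammer lying in front of the activator, about 220 mm long, 31 mm high, a bystander. Origin: underside, near its middle, handle to its -x.

How it is judged:
On the way, in this order (a step that is already met when the one before it is completed fails the run):
1. the pan is lifted off and tipped over the tray (angle between pan's own z axis and vertical above 0.7 rad and horizontal distance between pan and tray below 0.22 m), for 0.1 s.
2. all five heel tips lie in the tray (x of tip1 in the frame of tray between -0.098 and 0.098 m and y of tip1 in the frame of tray between -0.078 and 0.078 m and z of tip1 in the frame of tray between 0 and 0.035 m and x of tip2 in the frame of tray between -0.098 and 0.098 m and y of tip2 in the frame of tray between -0.078 and 0.078 m and z of tip2 in the frame of tray between 0 and 0.035 m and x of tip3 in the frame of tray between -0.098 and 0.098 m and y of tip3 in the frame of tray between -0.078 and 0.078 m and z of tip3 in the frame of tray between 0 and 0.035 m and x of tip4 in the frame of tray between -0.098 and 0.098 m and y of tip4 in the frame of tray between -0.078 and 0.078 m and z of tip4 in the frame of tray between 0 and 0.035 m and x of tip5 in the frame of tray between -0.098 and 0.098 m and y of tip5 in the frame of tray between -0.078 and 0.078 m and z of tip5 in the frame of tray between 0 and 0.035 m), for 0.2 s.
3. the empty pan stands upright on the cork mat, let go (angle between pan's own z axis and vertical below 0.1 rad and horizontal distance between pan and mat below 0.05 m and contact force between pan and mat above 0.5 N and contact force between the fingers and pan below 0.1 N), for 0.2 s.
4. the lid is lifted and held with its pointer at the rider's index (distance between pointer and mark below 0.01 m and angular speed of lid below 0.05 rad/s and contact force between the fingers and lid above 1.5 N), for 0.3 s.
At the end, for the whole second after the job is handed in: Lid still, its pointer within 10 mm (4 degrees) of the index, carried by the fingers (over 1.5 N); all five tips in the tray below its rim; the pan upright (within 0.1 rad) on the mat, its middle within 50 mm of the mat's, not touched (all of step 2 and all of step 3 and all of step 4 and linear speed of pan below 0.02 m/s); the arm keeps its last pose, push and grip.
It fails at once if the cement can is shifted by more than 30 mm (distance of cement from where it was at the start of the episode above 0.03 m).
It fails at once if the shoe brush is shifted by more than 30 mm (distance of brush from where it was at the start of the episode above 0.03 m).
It fails at once if the hammer is shifted by more than 30 mm (distance of hammer from where it was at the start of the episode above 0.03 m).
It fails at once if the rider is shifted by more than 10 mm (distance of mark from where it was at the start of the episode above 0.01 m).
It fails at once if the pan is dropped (moves faster than 0.6 m/s out of the fingers) (linear speed of pan above 0.6 m/s and contact force between the fingers and pan below 0.1 N).
It also fails if it takes over 72 s, if anything falls off the work surface, if the arm or the gripper's body presses on something with over 40 N, if the wrist force passes 120 N, or if a joint passes its speed limit or range.

## Robot

A 6-joint arm with a two-finger parallel gripper is mounted at the origin on the work surface. World frame = base frame: x ahead of the robot, y to its left, z up, the work surface at z = 0. Lengths are in m, angles in rad, forces in N, time in s.
With the tool pointing down it reaches from about 0.35 to 0.775 m from the base axis. Payload 7.3 kg.
Tool frame: the origin (TCP) lies on the centre line of the jaws, within the pads' length; the fingertips stand 22 mm ahead of it and the grasp point (between the pads) lies 3 mm ahead of it (manip.tip_reach is the distance from the TCP to the fingertips, in m); z points along the fingers, x is the direction in which the jaws open and shut, and the axes are right-handed (so a half turn about z gives the same grasp; the last joint's range is limited). The gripper opens to 92 mm and grips with 3 to 60 N. Pads are 19 mm wide; open, the fingers measure 130 mm over their backs; the gripper's body (75 mm by 190 mm) begins 47 mm behind the grasp point.
Start: joints at [-1.369, 0.342, 1.524, -0, 1.275, -0.146], TCP at [0.179, -0.494, 0.249] pointing down, gripper open.
Joint ranges: [-2.53, 2.53], [-0.77, 2.02], [0.04, 2.7], [-1, 4.14], [0.28, 2.66], [-3.11, 3.11]. Speed limits (rad/s): [2.57, 2.57, 3.14, 3.14, 3.14, 3.14].

## Interface

Orientations are given as a unit quaternion [x, y, z, w].
In Python, from cell import manip, vision gives the robot as it stands. The module is installed in compiled form; this text tells all that it offers.
- The arm moves only by the tool arm_command, never from a script. Its argument "rows" is a list that holds one entry, the list of rows, each a list of 7 numbers: the shift along the tool's x, y, z in cm, then the turn, a rotation vector about the tool's x, y, z in degrees, then the opening, from 0 (shut) to 1 (fully open). In form: [[[tx, ty, tz, wx, wy, wz, claw], ...]]. A call has 1 to 5 rows; each row is the pose to reach, as a shift and turn from the pose measured when the call began, along the tool's axes at that moment; what a row does not reach only later rows make up. A row lasts 1/8 s, in which the tool goes at most 62.5 mm and 10.7 degrees, less where a joint would pass 70% of its speed; a pose out of reach is approached as far as the arm can. A call with a gripper value outside its range is refused whole. The fingers move at their own pace and stop on an object; the grip force is fixed at half the most. Time passes only in rows, so rows that repeat a pose let the fingers close. It gives the time, the measured TCP pose, the force and the opening at its end, in the units of the state.
- manip.observe(): the state, without advancing time (a new reading comes with each control period).
- vision.capture(name): name is "side" or "top"; returns a dict with "color" (384x512x3 uint8, red, green, blue), "fx", "fy", "cx", "cy" (pixels), "k1" (the pictures are not rectified: a ray, as slopes to the right and down, at radius r is drawn at 1 + k1 r^2 times it, then the intrinsics apply), "T" (4x4, takes a point from camera to world coordinates). Camera axes: x right, y down, z forward; pixel columns grow to the right and rows downward; lengths in m; the calibration is good to about 2 mm. A picture is of the moment at which its call begins. There is no depth.
- manip.job_done(): hands the job in, once; it reports no verdict.
The state is a dict: "time_s": time; "joints": joint angles; "qd": joint speeds; "joint_efforts": joint torques, N m; "tool_pos": TCP position; "ee_rot": TCP orientation; "contact_force": force on the tool from outside, world axes, zero at the start; "ft_torque": the same for the moment, N m; "opening": finger opening in m.
Only numpy, scipy, OpenCV 4.12 (cv2) and the standard library are available. Lean on these libraries where they do the work, as an engineer would, in place of code of your own. Each camera call takes 0.05 s, during which the arm holds its last target. There are 200 camera calls.

## Working session

There is one attempt and no reset: what is moved stays moved. The work goes in short steps, Python scripts to look and compute and a tool call to move; the robot and the scene stay as the last step left them, time stands still between calls to the robot, and variables do not carry over. Pictures are saved under pics/ and viewed, about 8 in all and at most 12, crops included, and the job is handed in when it is done.

Besides the shell and the picture viewer there is one more tool, called as name(argument=value, ...), one argument or row to a line, values as JSON. arm_command: Moves the arm, as the interface text tells. Its arguments: {"type":"object","properties":{"rows":{"type":"array"}},"required":["rows"]}

```bash
mkdir -p pics; cat > h.py <<'E'
import numpy as np, cv2
from scipy.spatial.transform import Rotation as R
from cell import manip, vision
def snap(n,f):
    c=vision.capture(n); cv2.imwrite('pics/'+f+'.png',c['color'][:,:,::-1]); 
    np.savez('pics/'+f+'.npz',**{k:np.array(v) for k,v in c.items()}); return c
def load(f): return dict(np.load('pics/'+f+'.npz'))
def ray(c,u,v):
    K=np.array([[c['fx'],0,c['cx']],[0,c['fy'],c['cy']],[0,0,1.]]);
    p=cv2.undistortPoints(np.array([[[u,v]]],float),K,np.array([c['k1'],0,0,0],float))[0,0]
    T=c['T']; return T[:3,3],T[:3,:3]@np.array([p[0],p[1],1])
def onz(c,u,v,z):
    o,d=ray(c,u,v); return o+d*(z-o[2])/d[2]
def proj(c,P):
    T=c['T']; q=T[:3,:3].T@(np.array(P)-T[:3,3]); a,b=q[:2]/q[2]; s=1+c['k1']*(a*a+b*b)
    return np.array([c['fx']*a*s+c['cx'],c['fy']*b*s+c['cy']])
def rel(P,Rw=None):
    "shift cm in tool axes & rotvec deg to reach world P, Rw"
    s=manip.observe(); r=R.from_quat(s['ee_rot'])
    t=r.inv().apply(np.array(P)-s['tool_pos'])*100
    w=np.zeros(3) if Rw is None else (r.inv()*Rw).as_rotvec(degrees=True)
    return np.r_[t,w].round(2)
E
python3 - <<'E'
from h import *
a=snap('top','t0');b=snap('side','s0')
for c in(a,b): print(c['fx'],c['cx'],c['k1'],np.round(c['T'],3).tolist())
s=manip.observe(); print(s); print(R.from_quat(s['ee_rot']).as_matrix().round(3), manip.tip_reach)
E
```

```text
360.47093363068086 258.0613485269464 -0.046759427944397726 [[-0.108, -0.97, 0.219, 0.404], [-0.994, 0.105, -0.022, 0.002], [-0.001, -0.221, -0.975, 1.014], [0.0, 0.0, 0.0, 1.0]]
482.4567761673852 250.94832724878825 -0.07001380848009418 [[0.784, -0.359, 0.506, -0.19], [-0.62, -0.468, 0.63, -1.02], [0.011, -0.808, -0.59, 1.042], [0.0, 0.0, 0.0, 1.0]]
{'time_s': 0.1, 'joints': array([-1.36899493e+00,  3.42647263e-01,  1.52490481e+00, -2.29897926e-06,
        1.27541321e+00, -1.45992469e-01]), 'qd': array([ 1.32731043e-03, -1.69792436e-03, -2.01306313e-03, -4.99065398e-04,
       -1.45496452e-03,  5.69833455e-05]), 'joint_efforts': array([ 1.88272432e-03, -4.32003844e+01, -2.44696462e+01,  7.18712993e-02,
        5.26020722e-02, -5.24283030e-05]), 'tool_pos': array([ 0.17889007, -0.49323111,  0.24812327]), 'ee_rot': array([ 8.18787088e-01, -5.74096885e-01, -4.99403198e-04, -4.70768547e-04]), 'contact_force': array([0.16064391, 0.38076881, 0.67905272]), 'ft_torque': array([0.02192239, 0.05160148, 0.0971812 ]), 'opening': 0.09156624616837966}
[[ 0.341 -0.94  -0.   ]
 [-0.94  -0.341  0.001]
 [-0.001 -0.    -1.   ]] 0.022
```

View pics/t0.png

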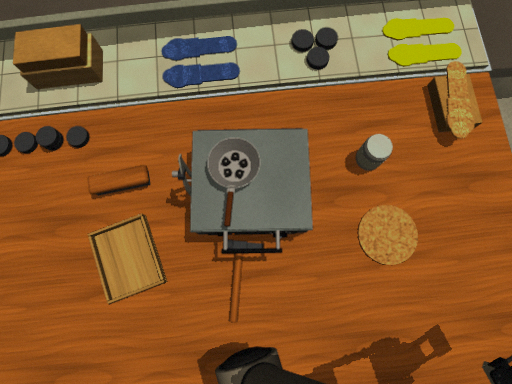

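View pics/s0.png

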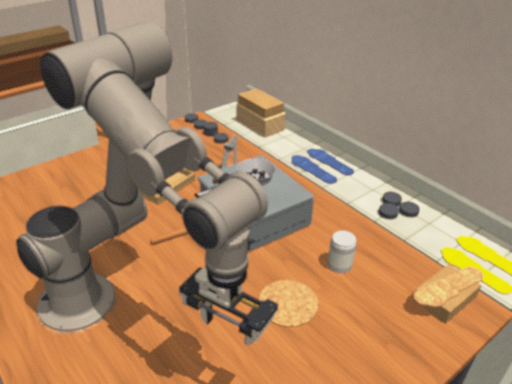

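The top view shows the pan at about (234,164) with its handle end at (228,222). The tray is at (127,258), the mat at (388,235), the lid bar near (252,247), the quadrant at (180,170) and the hammer below the bar. Next I'll take enlarged crops and ray measurements.

```bash
python3 - <<'E'
from h import *
c=load('t0'); im=c['color']
cv2.imwrite('pics/t0c.png',cv2.resize(im[115:275,160:325],None,fx=4.8,fy=3.75,interpolation=cv2.INTER_CUBIC)[:,:,::-1]) if 0 else cv2.imwrite('pics/t0c.png',cv2.resize(im[120:260,160:325],None,fx=4,fy=4,interpolation=cv2.INTER_CUBIC)[:,:,::-1])
hsv=cv2.cvtColor(im,cv2.COLOR_RGB2HSV)
# pan rim: ellipse points -> circle
for n,px,z in [('pan rim ctr',(234,164),.163),('handle end',(228,222),.160),('tray',(127,258),.035),('mat',(388,235),.006),('bar',(252,248),.124),('hammer end',(234,320),.02)]:
    print(n,onz(c,*px,z).round(3))
for n,px,z in [('lid',p,.127) for p in [(193,130),(307,129),(312,231),(191,232)]]+[('tray',p,.035) for p in [(90,235),(142,216),(165,276),(110,301)]]+[('brush',p,.052) for p in [(88,178),(146,167),(149,183),(91,194)]]:
    print(n,onz(c,*px,z).round(3))
print('cement',onz(c,378,146,.11).round(3))
# mat mask
m=cv2.inRange(hsv,(10,60,150),(22,180,255)); m[:,:340]=0;m[:190]=0
n,l,st,ce=cv2.connectedComponentsWithStats(m); i=1+st[1:,4].argmax(); print('mat',st[i],ce[i],onz(c,*ce[i],.006))
E
```

```text
pan rim ctr [0.674 0.034 0.163]
handle end [0.533 0.061 0.16 ]
tray [0.483 0.35  0.035]
mat [ 0.471 -0.371  0.006]
bar [0.468 0.011 0.124]
hammer end [0.293 0.079 0.02 ]
lid [0.791 0.134 0.127]
lid [ 0.761 -0.165  0.127]
lid [ 0.493 -0.14   0.127]
lid [0.523 0.157 0.127]
tray [0.556 0.451 0.035]
tray [0.594 0.305 0.035]
tray [0.425 0.25  0.035]
tray [0.375 0.399 0.035]
brush [0.714 0.448 0.052]
brush [0.728 0.283 0.052]
brush [0.681 0.277 0.052]
brush [0.667 0.439 0.052]
cement [ 0.7  -0.35  0.11]
mat [ 359  206   58   59 1569] [388.25239006 233.62523901] [ 0.47424077 -0.37270306  0.006     ]
```

View pics/t0c.png

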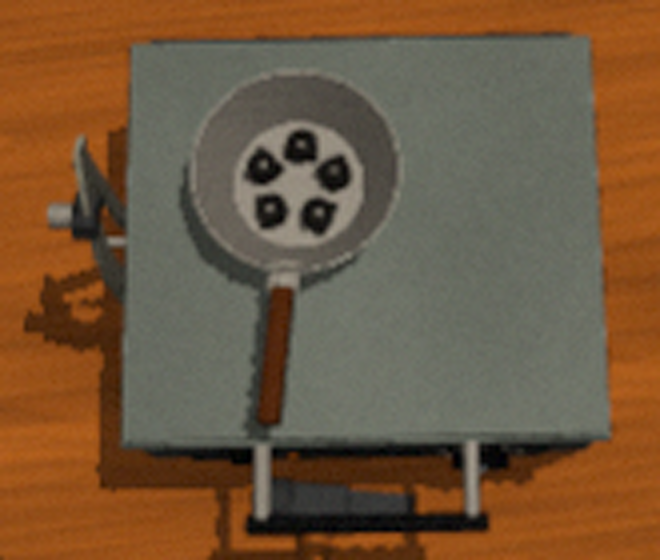

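The enlarged crop shows the pan rim centred at crop (297,172), the handle running (284,285) to (269,422), and the bar from (248,522) to (488,522). The rider is at crop (85,218) and the pointer pin near (118,240). I'll turn these into poses.

```bash
cat >> h.py <<'E'
def down(az):
    d=np.array([np.cos(az),np.sin(az),0]); return R.from_matrix(np.array([[d[1],-d[0],0],-d,[0,0,-1]]).T)
E
python3 - <<'E'
from h import *
c=load('t0'); im=c['color']; q=lambda u,v:(160+(u-1.5)/4,120+(v-1.5)/4)
rim=onz(c,*q(297,172.5),.163); h1=onz(c,*q(284,290),.165); h2=onz(c,*q(270,420),.165)
print('rim',rim,'h',h1,h2, 'dist',np.linalg.norm((rim-h1)[:2]),np.linalg.norm((rim-h2)[:2]))
for u,v in [(191,172),(403,172),(297,70),(297,275)]: print(np.linalg.norm((onz(c,*q(u,v),.163)-rim)[:2]).round(4),end=' ')
d=h1-h2; az=np.arctan2(d[1],d[0]); d2=rim-h2; print('az',az,np.arctan2(d2[1],d2[0]))
b1=onz(c,*q(250,522),.118);b2=onz(c,*q(486,522),.118); print('bar',b1,b2,np.linalg.norm(b1-b2),(b1+b2)/2)
L=[onz(c,*q(*p),.127) for p in [(132,42),(592,37),(610,437),(124,443)]]; print(np.round(L,3).tolist())
e=b1-b2; print('act yaw bar',-np.arctan2(e[0],e[1]), [-np.arctan2(*(L[i]-L[j])[:2]) for i,j in((0,1),(3,2))])
hsv=cv2.cvtColor(im,cv2.COLOR_RGB2HSV)
for n,x0,y0 in (('tray',(80,205),(175,310)),):
    s=im[205:310,80:175]; print(hsv[258,127],hsv[258,70],hsv[228,118])
# tray: brightness threshold vs. bench on saturation
m=np.zeros(im.shape[:2],np.uint8); m[205:312,80:180]=((hsv[205:312,80:180,1]<165)).astype(np.uint8)*255
m=cv2.morphologyEx(m,cv2.MORPH_CLOSE,np.ones((7,7)))
k=max(cv2.findContours(m,0,2)[0],key=cv2.contourArea); r=cv2.minAreaRect(k); print(r)
bp=np.array([onz(c,*p,.035) for p in cv2.boxPoints(r)]); print(bp.round(3), bp.mean(0), np.linalg.norm(bp[0]-bp[1]),np.linalg.norm(bp[1]-bp[2]))
# move numbers
az=np.arctan2(d2[1],d2[0]); u=np.array([np.cos(az),np.sin(az),0]); g=rim-.092*u
print('grip',g, 'rel high',rel([g[0],g[1],.25],down(az)))
E
```

```text
rim [0.67748168 0.03352358 0.163     ] h [0.60377304 0.04813368 0.165     ] [0.52598155 0.06358604 0.165     ] dist 0.07514265629723356 0.15445400453357855
0.0655 0.0654 0.0673 0.0651 az -0.19608570901471264 -0.19588732940895243
bar [0.47108191 0.08493528 0.118     ] [ 0.45547169 -0.05960805  0.118     ] 0.14538381712050558 [0.4632768  0.01266362 0.118     ]
[[0.791, 0.135, 0.127], [0.761, -0.167, 0.127], [0.498, -0.141, 0.127], [0.527, 0.157, 0.127]]
act yaw bar -0.10757989692511682 [np.float64(-0.09708606088227305), np.float64(-0.0953599162873344)]
[ 18 168 178] [ 13 211 145] [ 18 178 162]
((132.64877319335938, 253.8609619140625), (75.70984649658203, 40.15974426269531), 77.90524291992188)
[[0.59  0.408 0.035]
 [0.602 0.298 0.035]
 [0.399 0.264 0.035]
 [0.388 0.37  0.035]] [0.49475171 0.3350662  0.035     ] 0.11069462052926426 0.206179646964877
grip [0.58724115 0.05143018 0.163     ] rel high [-3.729e+01 -5.695e+01 -1.300e-01  1.000e-02  8.000e-02  3.115e+01]
```

arm_command(
  rows=[
    [[-37.3,-57,0,0,0,31.2,0.5],[-37.3,-57,0,0,0,31.2,0.5],[-37.3,-57,0,0,0,31.2,0.5],[-37.3,-57,0,0,0,31.2,0.5],[-37.3,-57,0,0,0,31.2,0.5]],
  ],
)

```text
time_s: 0.72
tool_pos: [0.3595, -0.253, 0.2487]
ee_rot: [-0.634, 0.773, 0.001, 0.0]
contact_force: [-0.2, 0.1, 0.2]
opening: 0.0483
```

```bash
python3 - <<'E'
from h import *
s=manip.observe(); print(s['time_s'],s['joints'].round(3)); print(rel([.587,.0515,.25],down(-.196)))
E
```

```text
0.725 [-7.890e-01  1.860e-01  1.740e+00  1.000e-03  1.217e+00  9.790e-01]
[-3.433e+01 -1.633e+01 -1.000e-01  3.000e-02  8.000e-02 -9.000e-02]
```

arm_command(
  rows=[
    [[-34.3,-16.3,0,0,0,0,0.4],[-34.3,-16.3,0,0,0,0,0.4],[-34.3,-16.3,0,0,0,0,0.4],[-34.3,-16.3,0,0,0,0,0.4],[-34.3,-16.3,0,0,0,0,0.4]],
  ],
)

```text
time_s: 1.35
tool_pos: [0.5462, -0.0023, 0.2487]
ee_rot: [-0.634, 0.773, 0.001, 0.0]
contact_force: [0.3, -1.3, 0.1]
opening: 0.0365
```

```bash
python3 - <<'E'
from h import *
s=manip.observe(); print(s['time_s'],s['joints'].round(3)); print(rel([.587,.0515,.20],down(-.196)))
E
```

```text
1.35 [-1.450e-01  3.810e-01  1.465e+00  1.000e-03  1.296e+00  1.623e+00]
[-6.07 -2.95  4.88  0.05  0.06 -0.08]
```

arm_command(
  rows=[
    [[-6.1,-2.9,0,0,0,0,0.4],[-6.1,-2.9,0,0,0,0,0.4],[-6.1,-2.9,3,0,0,0,0.4],[-6.1,-2.9,4.5,0,0,0,0.4],[-6.1,-2.9,4.9,0,0,0,0.4]],
  ],
)

```text
time_s: 1.98
tool_pos: [0.5859, 0.0513, 0.1988]
ee_rot: [-0.634, 0.774, 0.001, -0.001]
contact_force: [-0.4, -1.0, -0.3]
opening: 0.0368
```

```bash
python3 - <<'E'
from h import *
s=manip.observe(); print(s['time_s'],s['joints'].round(3)); print(rel([.587,.0515,.159],down(-.196)))
c=snap('side','s1'); p=proj(c,s['tool_pos']).astype(int); print(p)
t=snap('top','t1'); q=proj(t,s['tool_pos']).astype(int); print(q)
f=lambda c,p:cv2.resize(c['color'][max(p[1]-60,0):p[1]+60,p[0]-60:p[0]+60],(400,400),interpolation=2)
cv2.imwrite('pics/c1.png',np.hstack([f(c,p),f(t,q)])[:,:,::-1])
E
```

```text
1.975 [-4.400e-02  5.000e-01  1.417e+00  1.000e-03  1.228e+00  1.725e+00]
[-0.04 -0.12  3.98  0.18  0.04 -0.14]
[230 165]
[228 196]
```

View pics/c1.png

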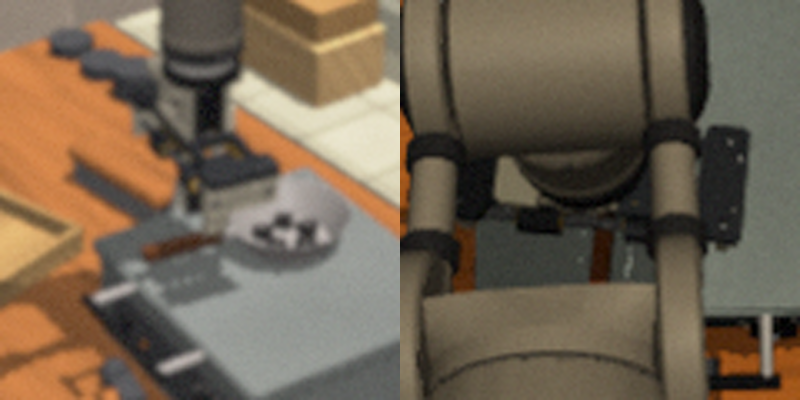

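The gripper straddles the handle just short of the rim: side crop about (190,240), top crop about (600,255). I'll descend, close and lift.

arm_command(
  rows=[
    [[0,0,2,0,0,0,0.4],[0,0,3.5,0,0,0,0.4],[0,0,4,0,0,0,0.4],[0,0,4,0,0,0,0.4],[0,0,4,0,0,0,0]],
  ],
)

```text
time_s: 2.7
tool_pos: [0.5869, 0.0514, 0.1606]
ee_rot: [-0.634, 0.774, 0.0, 0.001]
contact_force: [-0.2, 0.9, -0.3]
opening: 0.0307
```

arm_command(
  rows=[
    [[0,0,0,0,0,0,0],[0,0,0,0,0,0,0],[0,0,0,0,0,0,0],[0,0,0,0,0,0,0],[0,0,0,0,0,0,0]],
  ],
)

```text
time_s: 3.32
tool_pos: [0.5871, 0.0514, 0.1609]
ee_rot: [-0.634, 0.774, 0.0, 0.001]
contact_force: [-0.2, -1.2, 2.0]
opening: 0.0142
```

```bash
python3 - <<'E'
from h import *
s=manip.observe(); print(s['time_s'],s['joints'].round(3),s['tool_pos'],s['ft_torque'],s['opening'],R.from_quat(s['ee_rot']).as_matrix().round(3))
E
```

```text
3.325 [-4.300e-02  5.360e-01  1.466e+00  1.000e-03  1.138e+00  1.725e+00] [0.5870635  0.05141702 0.16086883] [ 0.08713426 -0.06019475 -0.00262432] 0.014171533901574154 [[-0.197 -0.98   0.001]
 [-0.98   0.197  0.001]
 [-0.001 -0.001 -1.   ]]
```

arm_command(
  rows=[
    [[0,0,-1,0,0,0,0],[0,0,-3,0,0,0,0],[0,0,-6,0,0,0,0],[0,0,-9,0,0,0,0],[0,0,-12,0,0,0,0]],
  ],
)

```text
time_s: 3.95
tool_pos: [0.5864, 0.0513, 0.2817]
ee_rot: [-0.634, 0.774, 0.001, 0.0]
contact_force: [0.3, 0.3, -1.9]
opening: 0.0137
```

```bash
python3 - <<'E'
from h import *
s=manip.observe(); print(s['time_s'],s['joints'].round(3),s['tool_pos'],s['contact_force'],s['ft_torque'],s['opening'])
c=snap('side','s2');t=snap('top','t2')
P=s['tool_pos']+.092*np.array([.98,-.197,0])
p=proj(c,P).astype(int);q=proj(t,P).astype(int);print(p,q)
f=lambda c,p:cv2.resize(c['color'][max(p[1]-60,0):max(p[1]-60,0)+120,p[0]-60:p[0]+60],(400,400),interpolation=2)
cv2.imwrite('pics/c2.png',np.hstack([f(c,p),f(t,q)])[:,:,::-1])
for az in(.4,.6,.8):
  g=np.array([.483,.35,.27])-.092*np.array([np.cos(az),np.sin(az),0]); print(az,g,rel(g,down(az)))
E
```

```text
3.95 [-4.400e-02  4.400e-01  1.282e+00  1.000e-03  1.420e+00  1.725e+00] [0.58641738 0.0512756  0.28174525] [ 0.30707152  0.25834841 -1.9255924 ] [ 0.04332384  0.14482341 -0.01985356] 0.013729032197649626
[256 137] [230 146]
0.4 [0.39826239 0.31417351 0.27      ] [-2.204e+01  2.380e+01  1.330e+00 -4.200e-01  1.000e-02 -3.428e+01]
0.6 [0.40706912 0.29805289 0.27      ] [-2.063e+01  2.262e+01  1.330e+00 -4.200e-01 -3.000e-02 -4.574e+01]
0.8 [0.41890298 0.28400324 0.27      ] [-19.49  21.18   1.34  -0.42  -0.08 -57.2 ]
```

View pics/c2.png

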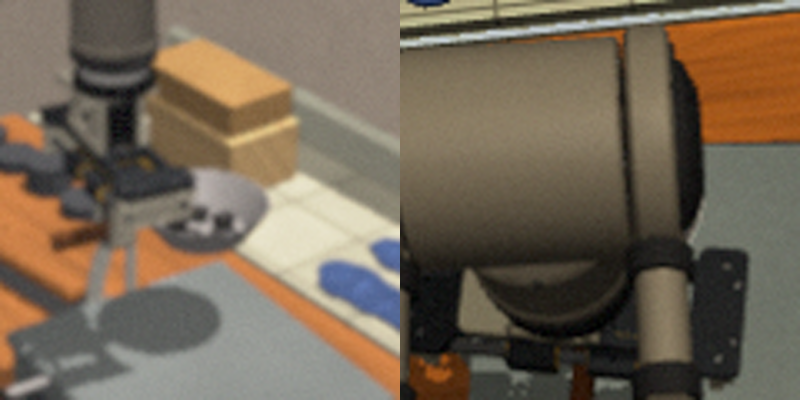

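The pan is held level with the tips still in it (side crop about (205,215)). I'll draw it back, then carry it over to the tray.

arm_command(
  rows=[
    [[0,2,-1,0,0,0,0],[0,5,-2,0,0,0,0],[-2,9,-2,0,0,-5,0],[-5,13,-2,0,0,-12,0],[-8,17,-2,0,0,-20,0]],
  ],
)

```text
time_s: 4.68
tool_pos: [0.4352, 0.1638, 0.302]
ee_rot: [0.76, -0.65, 0.002, -0.002]
contact_force: [0.1, 0.4, -1.9]
opening: 0.0135
```

```bash
python3 - <<'E'
from h import *
s=manip.observe(); print(s['time_s'],s['joints'].round(3),s['tool_pos'],s['opening'])
az=.6
for off in (-.05,.05):
  g=np.array([.485,.35,.26])-.092*np.array([np.cos(az),np.sin(az),0])+off*np.array([-np.sin(az),np.cos(az),0]); print(az,g,rel(g,down(az)))
E
```

```text
4.675 [ 0.195  0.189  1.585 -0.     1.363  1.612] [0.43518913 0.16377951 0.30195472] 0.01347412328592272
0.6 [0.43730125 0.25678611 0.26      ] [ -9.16  -1.62   4.2   -0.26  -0.07 -25.53]
0.6 [0.380837   0.33931967 0.26      ] [-18.18   2.69   4.18  -0.26  -0.07 -25.53]
```

arm_command(
  rows=[
    [[-4,0,1,0,0,-7,0],[-8,0,2,0,0,-14,0],[-12,0.5,3,0,0,-21,0],[-13,0.5,4,0,0,-25.5,0],[-13,0.5,4,0,0,-25.5,0]],
  ],
)

```text
time_s: 5.3
tool_pos: [0.4092, 0.2916, 0.2599]
ee_rot: [0.885, -0.466, 0.001, 0.0]
contact_force: [0.8, 0.1, -1.6]
opening: 0.0139
```

arm_command(
  rows=[
    [[0,0,0,0,5,0,0],[0,0,0,0,10,0,0],[0,0,0,0,10,0,0]],
  ],
)

```text
time_s: 5.68
tool_pos: [0.4086, 0.2916, 0.2595]
ee_rot: [0.881, -0.465, 0.077, 0.041]
contact_force: [0.3, 0.9, -2.6]
opening: 0.0135
```

```bash
python3 - <<'E'
from h import *
s=manip.observe(); print(s['time_s'],s['joints'].round(3),s['tool_pos'],s['opening']);print(R.from_quat(s['ee_rot']).as_matrix().round(3))
c=snap('top','t3'); cv2.imwrite('pics/t3c.png',cv2.resize(c['color'][150:330,60:300],None,fx=3.3,fy=3.3,interpolation=2)[:,:,::-1])
E
```

```text
5.675 [ 0.571  0.302  1.564 -0.184  1.276  1.595] [0.40861697 0.29157281 0.2595432 ] 0.013457881756480774
[[ 0.556 -0.825  0.098]
 [-0.812 -0.565 -0.145]
 [ 0.175  0.001 -0.985]]
```

View pics/t3c.png

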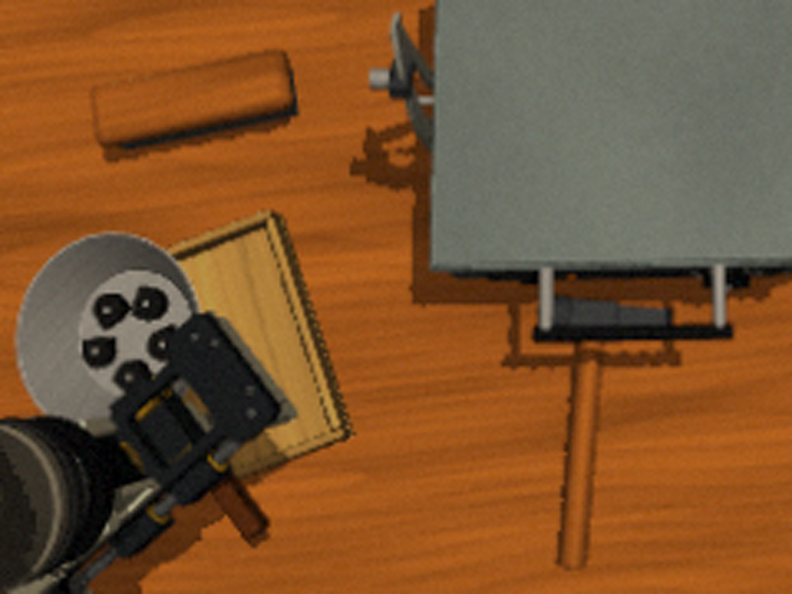

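The top crop shows the tray's right corners at (275,212) and (350,435), with all five tips still in the pan. Positive y-turn lowers j4, so I'll pour with negative y-turn, mouth to the right, from a spot offset to the left.

```bash
python3 - <<'E'
from h import *
c=load('t3'); 
for u,v in [(143.3,214.2),(166,281.8),(90,235),(110,301)]: print(onz(c,u,v,.035).round(3))
print(rel([.386,.361,.24],down(.3)))
E
```

```text
[0.598 0.301 0.035]
[0.41  0.248 0.035]
[0.556 0.451 0.035]
[0.375 0.399 0.035]
[-7.27 -2.04  0.72 -1.46 -9.94 17.14]
```

arm_command(
  rows=[
    [[-2,-0.5,0,-0.4,-2.5,4,0],[-4.5,-1.2,0.3,-0.8,-6,10,0],[-6.5,-1.8,0.6,-1.3,-9,15,0],[-7.3,-2,0.7,-1.5,-9.9,17.1,0],[-7.3,-2,0.7,-1.5,-9.9,17.1,0]],
  ],
)

```text
time_s: 6.35
tool_pos: [0.3858, 0.3604, 0.2401]
ee_rot: [0.805, -0.593, 0.0, 0.001]
contact_force: [-0.9, 0.6, -2.0]
opening: 0.0135
```

arm_command(
  rows=[
    [[0,0,0,0,-7,0,0],[0,0,0,0,-15,0,0],[0,0,0,0,-23,0,0],[0,0,0,0,-31,0,0],[0,0,0,0,-39,0,0]],
  ],
)

```text
time_s: 6.98
tool_pos: [0.3864, 0.3597, 0.2408]
ee_rot: [0.759, -0.559, -0.269, -0.2]
contact_force: [-1.7, 0.6, -2.5]
opening: 0.0139
```

```bash
python3 - <<'E'
from h import *
s=manip.observe(); print(s['time_s'],s['joints'].round(3),s['tool_pos'],s['opening'],s['contact_force']);print(R.from_quat(s['ee_rot']).as_matrix().round(3))
Rw=down(.3)*R.from_rotvec([0,-90,0],degrees=True)
print(rel([.386,.361,.21],Rw))
E
```

```text
6.975 [0.229 0.334 1.763 0.737 1.212 1.169] [0.38640299 0.35968786 0.24082955] 0.013885074796648418 [-1.70851503  0.57045853 -2.50589511]
[[ 0.232 -0.955 -0.185]
 [-0.741 -0.296  0.603]
 [-0.631 -0.003 -0.776]]
[ 1.840e+00  1.000e-02  2.480e+00 -2.000e-02 -5.089e+01  1.600e-01]
```

arm_command(
  rows=[
    [[0.4,0,0.5,0,-10,0,0],[0.8,0,1,0,-20,0,0],[1.2,0,1.5,0,-30,0,0],[1.5,0,2,0,-40,0,0],[1.8,0,2.5,0,-50,0,0]],
  ],
)

```text
time_s: 7.6
tool_pos: [0.3871, 0.3604, 0.2101]
ee_rot: [0.574, -0.421, -0.564, -0.419]
contact_force: [-0.2, -0.1, -2.4]
opening: 0.0137
```

```bash
python3 - <<'E'
from h import *
s=manip.observe(); print(s['time_s'],s['joints'].round(3),s['tool_pos'],s['opening'],s['contact_force']);print(R.from_quat(s['ee_rot']).as_matrix().round(3))
c=snap('side','s4');t=snap('top','t4')
cv2.imwrite('pics/c4.png',np.hstack([cv2.resize(c['color'][60:300,80:320],(400,400)),cv2.resize(t['color'][150:330,50:230],(400,400))])[:,:,::-1])
E
```

```text
7.6 [0.002 0.791 1.925 1.295 1.68  0.402] [0.38712992 0.36043336 0.21009147] 0.013737843482168964 [-0.20065439 -0.14941826 -2.36591004]
[[ 0.01  -0.956 -0.294]
 [-0.01  -0.294  0.956]
 [-1.    -0.007 -0.012]]
```

View pics/c4.png

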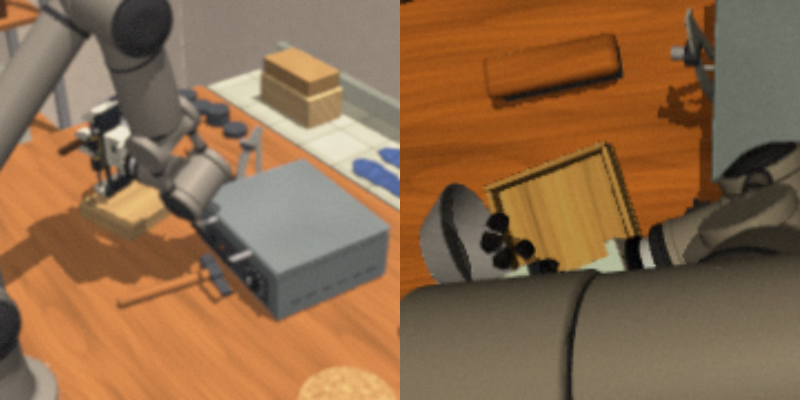

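The pan is on its side with the tips sliding out over the tray's left half (top crop about (505,245)). The wrist is close to the activator's corner, so I'll hold here and let them fall.

arm_command(
  rows=[
    [[0,0,0,0,0,0,0],[0,0,0,0,0,0,0],[-0.5,0,0,0,-2,0,0],[-1,0,0,0,-4,0,0],[-1,0,0,0,-4,0,0]],
  ],
)

```text
time_s: 8.32
tool_pos: [0.3861, 0.3608, 0.2161]
ee_rot: [-0.552, 0.409, 0.586, 0.43]
contact_force: [0.1, -0.6, -1.4]
opening: 0.0138
```

```bash
python3 - <<'E'
from h import *
s=manip.observe(); print(s['time_s'],s['joints'].round(3),s['tool_pos'],s['opening'],s['contact_force'])
c=snap('side','s5');t=snap('top','t5')
cv2.imwrite('pics/c5.png',np.hstack([cv2.resize(c['color'][120:220,110:210],(400,400),interpolation=2),cv2.resize(t['color'][190:310,60:180],(400,400),interpolation=2)])[:,:,::-1])
E
```

```text
8.325 [0.004 0.821 1.925 1.318 1.735 0.388] [0.38612159 0.36080976 0.21612522] 0.013777545983759501 [ 0.09903684 -0.59742646 -1.40975319]
```

View pics/c5.png

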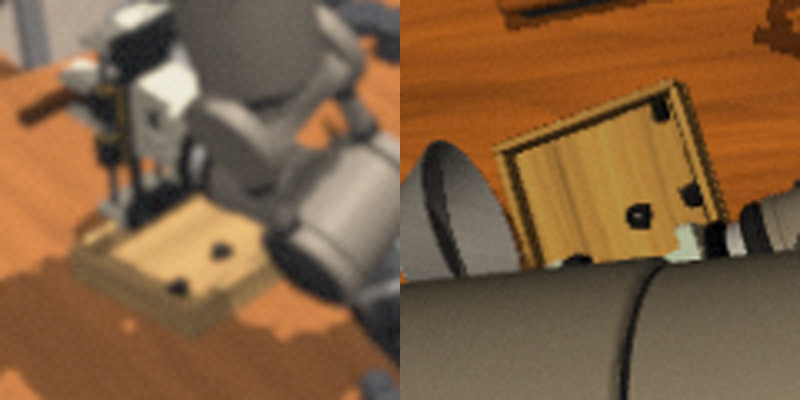

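The top crop shows four tips in the tray at (660,108), (690,195), (638,215) and (575,262). The fifth is hidden under the arm. I'll roll back and count again.

arm_command(
  rows=[
    [[-1,0,0,0,10,0,0],[-2,0,-0.5,0,20,0,0],[-2.5,0,-1,0,30,0,0],[-3,0,-1,0,40,0,0],[-3,0,-1,0,50,0,0]],
  ],
)

```text
time_s: 9.05
tool_pos: [0.3899, 0.3491, 0.2461]
ee_rot: [0.748, -0.554, -0.295, -0.216]
contact_force: [-0.1, 0.5, -3.2]
opening: 0.0137
```

```bash
python3 - <<'E'
from h import *
s=manip.observe(); print(s['time_s'],s['joints'].round(3),s['tool_pos'],s['opening'],s['contact_force'])
print(rel([.386,.361,.27],down(.3)))
E
```

```text
9.05 [0.174 0.342 1.774 0.788 1.26  1.105] [0.38990749 0.34911577 0.24605741] 0.013680566698081336 [-0.13575363  0.5095363  -3.2306952 ]
[-2.550e+00  3.000e-02 -9.000e-01  1.900e-01  4.287e+01 -1.800e-01]
```

arm_command(
  rows=[
    [[-0.5,0,-0.2,0,10,0,0],[-1,0,-0.5,0,20,0,0],[-2,0,-0.7,0,30,0,0],[-2.5,0,-0.9,0,40,0,0],[-2.5,0,-0.9,0,43,0,0]],
  ],
)

```text
time_s: 9.68
tool_pos: [0.3853, 0.3622, 0.2704]
ee_rot: [0.805, -0.593, 0.001, 0.003]
contact_force: [0.1, -0.4, -2.3]
opening: 0.014
```

```bash
python3 - <<'E'
from h import *
s=manip.observe(); print(s['time_s'],s['joints'].round(3),s['tool_pos'],s['opening'],s['contact_force'])
print(rel([.41,.0,.29],down(-.2)),rel([.40,-.315,.25],down(-.667)))
E
```

```text
9.675 [ 0.612  0.336  1.472 -0.004  1.338  1.882] [0.38526625 0.36219247 0.27035787] 0.013962362358027537 [ 0.08249145 -0.36504362 -2.28004227]
[35.33  8.39 -1.76  0.13 -0.32 28.72] [ 6.509e+01  1.868e+01  2.420e+00  5.000e-02 -3.600e-01  5.548e+01]
```

arm_command(
  rows=[
    [[4,1,-1,0,0,3,0],[9,2,-2,0,0,8,0],[15,3.5,-2,0,0,13,0],[21,5,-2,0,0,18,0],[27,6.5,-2,0,0,23,0]],
  ],
)

```text
time_s: 10.3
tool_pos: [0.4024, 0.0835, 0.2918]
ee_rot: [-0.67, 0.742, -0.001, -0.003]
contact_force: [0.8, -1.1, -1.9]
opening: 0.0135
```

```bash
python3 - <<'E'
from h import *
s=manip.observe(); print(s['time_s'],s['joints'].round(3),s['tool_pos'],s['opening'],s['contact_force'])
print(rel([.40,-.315,.29],down(-.667)))
E
```

```text
10.3 [ 0.022  0.096  1.724 -0.006  1.324  1.696] [0.40239863 0.08350316 0.29176796] 0.013463091248037 [ 0.7888276  -1.12797051 -1.94238051]
[39.66 -3.84  0.39  0.05 -0.36 32.35]
```

arm_command(
  rows=[
    [[5,-0.5,0,0,0,5,0],[11,-1,0,0,0,10,0],[17,-1.5,0,0,0,15,0],[23,-2,0,0,0,20,0],[29,-2.5,0,0,0,25,0]],
  ],
)

```text
time_s: 10.92
tool_pos: [0.3967, -0.209, 0.2933]
ee_rot: [-0.492, 0.871, -0.001, -0.003]
contact_force: [1.2, -0.0, -1.6]
opening: 0.0136
```

```bash
python3 - <<'E'
from h import *
s=manip.observe(); print(s['time_s'],s['joints'].round(3),s['tool_pos'],s['opening'],s['contact_force'])
print(rel([.40,-.315,.2],down(-.667)))
c=snap('side','s6');t=snap('top','t6')
P=s['tool_pos']; r=R.from_quat(s['ee_rot']).as_matrix(); P=P-.092*r[:,1]; p=proj(c,P).astype(int); print(p)
x0=max(p[0]-60,0);y0=max(p[1]-60,0)
cv2.imwrite('pics/c6.png',np.hstack([cv2.resize(c['color'][y0:y0+120,x0:x0+120],(400,400),interpolation=2),cv2.resize(t['color'][200:310,75:185],(400,400),interpolation=2)])[:,:,::-1])
E
```

```text
10.925 [-0.652  0.166  1.638 -0.006  1.339  1.462] [ 0.39673079 -0.20896923  0.2932745 ] 0.013570864096388526 [ 1.17948099 -0.0366106  -1.64245431]
[ 8.86 -5.76  9.37  0.04 -0.32  7.17]
[266 199]
```

View pics/c6.png

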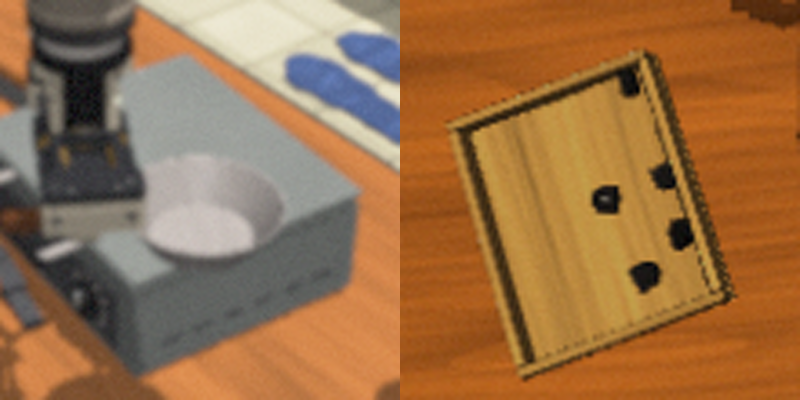

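All five tips lie in the tray, at crop (630,80), (665,177), (607,198), (682,233) and (645,276). The pan is empty and level. Now the mat.

arm_command(
  rows=[
    [[4,-2.5,1,0,0,4,0],[8,-5,3,0,0,7,0],[8.9,-5.8,6,0,-0.3,7.2,0],[8.9,-5.8,9.4,0,-0.3,7.2,0],[8.9,-5.8,9.4,0,-0.3,7.2,0]],
  ],
)

```text
time_s: 11.65
tool_pos: [0.3982, -0.317, 0.1971]
ee_rot: [-0.434, 0.901, 0.003, -0.002]
contact_force: [0.3, -0.0, -1.0]
opening: 0.014
```

```bash
python3 - <<'E'
from h import *
s=manip.observe(); print(s['time_s'],s['joints'].round(3),s['tool_pos'],s['opening'],s['contact_force'])
print(rel([.40,-.315,.04],down(-.667)))
E
```

```text
11.65 [-0.822  0.366  1.641 -0.002  1.142  1.422] [ 0.3981955  -0.31696245  0.19711979] 0.014041134513182662 [ 0.3473515  -0.03309015 -1.02811519]
[-0.28 -0.14 15.71  0.42 -0.05 -0.29]
```

arm_command(
  rows=[
    [[0,0,4,0,0,0,0],[0,0,8,0,0,0,0],[0,0,11,0,0,0,0],[0,0,13,0,0,0,0],[0,0,14,0,0,0,0]],
  ],
)

```text
time_s: 12.28
tool_pos: [0.3979, -0.3162, 0.0575]
ee_rot: [-0.435, 0.901, 0.003, -0.002]
contact_force: [0.4, -0.4, -1.6]
opening: 0.0141
```

```bash
python3 - <<'E'
from h import *
s=manip.observe(); print(s['time_s'],s['joints'].round(3),s['tool_pos'],s['opening'],s['contact_force'],s['ft_torque'])
print(rel([.40,-.315,.04],down(-.667)))
E
```

```text
12.275 [-0.821  0.555  1.794 -0.003  0.8    1.422] [ 0.39785149 -0.31619524  0.05751994] 0.014076751819391855 [ 0.4137606  -0.39427175 -1.56023797] [0.12838479 0.11385194 0.0096163 ]
[-0.23 -0.11  1.75  0.41 -0.05 -0.24]
```

arm_command(
  rows=[
    [[0,0,0.6,0.4,0,0,0],[0,0,1.1,0.4,0,0,0],[0,0,1.4,0.4,0,0,0],[0,0,1.6,0.4,0,0,0],[0,0,1.7,0.4,0,0,0]],
  ],
)

```text
time_s: 12.9
tool_pos: [0.3978, -0.3162, 0.0408]
ee_rot: [-0.435, 0.901, -0.0, -0.0]
contact_force: [-1.2, 2.0, 1.7]
opening: 0.0137
```

```bash
python3 - <<'E'
from h import *
s=manip.observe(); print(s['time_s'],s['tool_pos'],s['opening'],s['contact_force'],s['ft_torque'])
E
```

```text
12.9 [ 0.39778357 -0.31620408  0.04080012] 0.013665115096267015 [-1.1581388   1.99434696  1.70283569] [0.15265675 0.04892739 0.08805038]
```

arm_command(
  rows=[
    [[0,0,0.1,0,0,0,0],[0,0,0.1,0,0,0,0.25],[0,0,0.1,0,0,0,0.45],[0,0,0.1,0,0,0,0.45],[0,0,0.1,0,0,0,0.45]],
  ],
)

```text
time_s: 13.52
tool_pos: [0.3978, -0.3163, 0.0398]
ee_rot: [-0.435, 0.901, -0.0, -0.0]
contact_force: [-0.6, 0.2, 0.0]
opening: 0.0411
```

arm_command(
  rows=[
    [[0,0,-0.5,0,0,0,0.45],[0,0,-2,0,0,0,0.45],[0,0,-6,0,0,0,0.45],[0,0,-11,0,0,0,0.45],[0,0,-16,0,0,0,0.45]],
  ],
)

```text
time_s: 14.15
tool_pos: [0.3978, -0.316, 0.2024]
ee_rot: [-0.435, 0.901, -0.001, -0.0]
contact_force: [0.5, -0.9, -0.2]
opening: 0.0415
```

```bash
python3 - <<'E'
from h import *
s=manip.observe(); print(s['time_s'],s['joints'].round(3),s['tool_pos'],s['opening'],s['contact_force'])
# activator geometry: fit from lid corners and bar
c=load('t0'); q=lambda u,v:(160+(u-1.5)/4,120+(v-1.5)/4)
yaw=-.098; ex=np.array([np.cos(yaw),np.sin(yaw),0]); ey=np.array([-ex[1],ex[0],0])
L=np.array([onz(c,*q(*p),.127) for p in [(132,42),(592,37),(610,437),(124,443)]]); m=L.mean(0); print('lid ctr',m,[((p-m)@ex,(p-m)@ey) for p in L])
b1=onz(c,*q(250,522),.118);b2=onz(c,*q(486,522),.118); b=(b1+b2)/2
print('bar in lid-ctr frame',(b-m)@ex,(b-m)@ey)
print('go',rel([b[0],b[1],.25],down(np.pi/2+yaw)))
E
```

```text
14.15 [-8.220e-01  3.540e-01  1.643e+00 -1.000e-03  1.143e+00  1.421e+00] [ 0.39776898 -0.31595528  0.20243671] 0.04148650295603869 [ 0.48156872 -0.90566166 -0.20237388]
lid ctr [ 0.64418902 -0.00404562  0.127     ] [(np.float64(0.1320382321511384), np.float64(0.15243741643537803)), (np.float64(0.13231520280806142), np.float64(-0.15061403900009454)), (np.float64(-0.13178041163948925), np.float64(-0.15102242856004947)), (np.float64(-0.13257302331971058), np.float64(0.14919905112476597))]
bar in lid-ctr frame -0.1816790643219991 -0.0010719691674363663
go [-2.9800e+01  1.5300e+01 -4.8100e+00  2.0000e-02 -1.1000e-01 -1.2284e+02]
```

arm_command(
  rows=[
    [[0,0,-4,0,0,-10,0.45],[-5,2,-4.8,0,0,-20,0.45],[-10,5,-4.8,0,0,-30,0.45],[-15,7,-4.8,0,0,-40,0.45],[-20,10,-4.8,0,0,-50,0.45]],
  ],
)

```text
time_s: 14.78
tool_pos: [0.4441, -0.0955, 0.2514]
ee_rot: [0.776, -0.63, 0.002, 0.0]
contact_force: [0.4, 0.8, -0.2]
opening: 0.0415
```

```bash
python3 - <<'E'
from h import *
s=manip.observe(); print(s['time_s'],s['joints'].round(3),s['tool_pos'])
print('go',rel([.462,.014,.25],down(np.pi/2-.098)))
E
```

```text
14.775 [-3.800e-01  2.080e-01  1.703e+00 -1.000e-03  1.227e+00  9.850e-01] [ 0.44411537 -0.09554543  0.2513922 ]
go [-1.035e+01 -4.000e+00  1.200e-01  1.000e-02 -2.000e-01 -7.254e+01]
```

arm_command(
  rows=[
    [[-3,-1,0,0,0,-10,0.45],[-6,-2,0,0,0,-20,0.45],[-10,-4,0,0,0,-30,0.45],[-10.3,-4,0,0,0,-40,0.45],[-10.3,-4,0,0,0,-50,0.45]],
  ],
)

```text
time_s: 15.4
tool_pos: [0.462, 0.0143, 0.2523]
ee_rot: [0.971, -0.24, 0.002, 0.001]
contact_force: [-0.3, 0.3, -0.5]
opening: 0.0416
```

```bash
python3 - <<'E'
from h import *
s=manip.observe(); print(s['time_s'],s['joints'].round(3),s['tool_pos'])
print('go',rel([.462,.014,.22],down(np.pi/2-.098)))
# rider: unoccluded top view crops + side
c=snap('side','s7');t=snap('top','t7')
cv2.imwrite('pics/c7.png',np.hstack([cv2.resize(c['color'][120:190,200:270],(400,400),interpolation=2),cv2.resize(t['color'][180:280,340:440],(400,400),interpolation=2)])[:,:,::-1])
E
```

```text
15.4 [-0.134  0.222  1.683 -0.002  1.233  0.351] [0.46195215 0.01433324 0.25227175]
go [ 1.000e-02  3.000e-02  3.230e+00  8.000e-02 -2.300e-01 -2.211e+01]
```

View pics/c7.png

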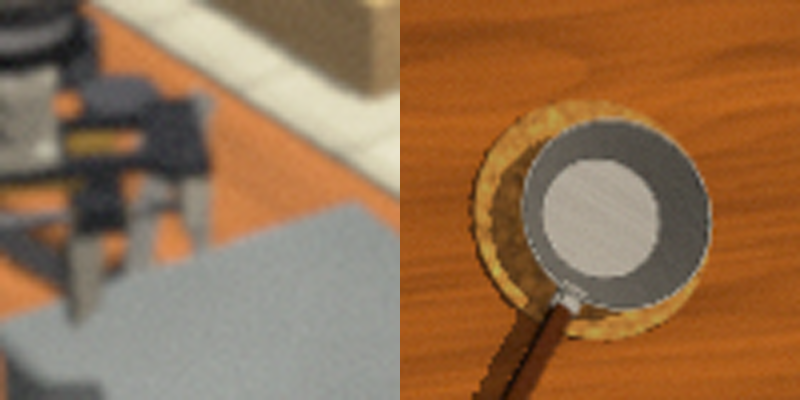

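The pan stands upright on the mat, base centre at crop (600,217), about 5 mm off the mat's middle. For the rider angle I'll use the earlier unobstructed frames.

```bash
python3 - <<'E'
from h import *
m=np.array([.6442,-.0040,0]); yaw=-.098; ex=np.array([np.cos(yaw),np.sin(yaw),0]); ey=np.array([-ex[1],ex[0],0])
H=m+.13*ex+[0,0,.115]
c=load('s6');t=load('t6')
for n,k in(('s',c),('t',t)):
  print(n,proj(k,H+.16*ey-.155*ex*np.cos(.45)+[0,0,.155*np.sin(.45)]).round(1))
p=proj(c,H+.16*ey-.12*ex+[0,0,.06]).astype(int); q=proj(t,H+.16*ey-.12*ex+[0,0,.06]).astype(int); print(p,q)
for n,k,p in(('s',c,p),('t',t,q)): pass
f=lambda k,p:cv2.resize(k['color'][p[1]-25:p[1]+25,p[0]-25:p[0]+25],(400,400),interpolation=2)
cv2.imwrite('pics/c8.png',np.hstack([f(c,p),f(t,q)])[:,:,::-1])
E
```

```text
s [228.  150.7]
t [183.5 176.4]
[232 151] [184 169]
```

View pics/c8.png

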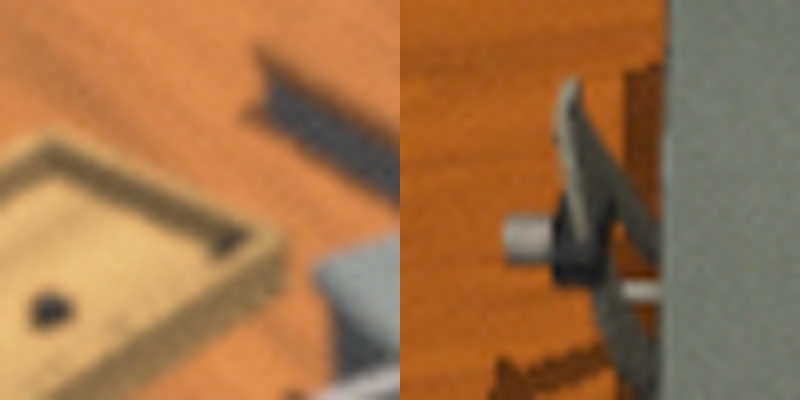

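The side crop was mis-aimed by a slip in my loop. The top crop shows the rider at (582,245), the thumbscrew at (525,240) and the shut pin at (640,290). I'll find the rider in the side frame by mask and triangulate.

```bash
python3 - <<'E'
from h import *
m=np.array([.6442,-.0040,0]); yaw=-.098; ex=np.array([np.cos(yaw),np.sin(yaw),0]); ey=np.array([-ex[1],ex[0],0])
H=m+.13*ex+[0,0,.115]
c=load('s6');t=load('t6')
def tri(p,q):
    o1,d1=ray(c,*p);o2,d2=ray(t,*q); A=np.array([d1,-d2]).T; s=np.linalg.lstsq(A,o2-o1,rcond=None)[0]
    a,b=o1+d1*s[0],o2+d2*s[1]; return (a+b)/2,np.linalg.norm(a-b)
def act(P): P=P-H; return np.array([P@ex,P@ey,P[2]])
def blobs(k,x0,y0,n,f):
    g=k['color'][y0:y0+n,x0:x0+n].astype(int); mk=f(g).astype(np.uint8)
    N,l,st,ce=cv2.connectedComponentsWithStats(mk)
    return [(ce[i]+[x0,y0],st[i]) for i in range(1,N) if st[i][4]>=5]
dark=lambda g:g.max(2)<75
for n,k,x,y in(('s',c,208,128),('t',t,165,150)):
    print(n); [print(a.round(1),b) for a,b in blobs(k,x,y,40,dark)]
g=c['color'][132:172,212:250]; print('\n'.join(' '.join('%3d'%v for v in r) for r in g.max(2)[::1,::1])) 
q=lambda u,v:(159+(u-400)/8,144+v/8)
for n,p in(('pin',q(640,290)),('rider',q(582,245)),('screw',q(525,240))):
  for y in(.155,.165,.175,.19):
    o,d=ray(t,*p); s=(y-(o-H)@ey)/(d@ey); a=act(o+d*s); print(n,y,a.round(3),'r',np.hypot(a[0],a[2]).round(3),'th',np.arctan2(a[2],-a[0]).round(3))
E
```

```text
s
[211.3 131.2] [ 0  0  8  8 51]
[229.8 155.5] [  7  16  30  24 380]
t
[184.1 174.5] [ 12   7  15  33 185]
 67  66  70  77  82  86  89  85  87  86  89  91  97  95  92  92  95  95  92  95  94  94  86  90  91  90  86  88  90  99 104 103 110 140 194 220 224 223
 64  66  66  77  81  79  84  90  91  90  94  90  93  93  95  92  92  96  93  92  95  91  92  91  90  88  86  89  99 102 105 104 107 140 188 218 224 224
 62  66  69  73  81  85  86  83  90  86  93  92  91  94  94  93  93  90  92  93  97  93  94  95  89  89  91  90  99 103 109 104 107 138 191 221 228 230
 94  83  75  73  81  79  84  90  90  89  94  92  93  94  91  92  93  94  93  96  91  90  91  88  95  87  90  89  97 108 107 101 103 130 182 219 228 230
138 118  95  76  82  86  86  86  89  89  89  96  91  90  92  92  94  93  90  96  92  93  95  88  86  87  91  93 102 106 102 104 103 120 171 208 224 228
182 152 111  82  81  81  86  90  88  85  89  90  92  95  94  93  91  93  94  95  95  94  89  95  88  87  88  91 102 101 106 106 108 129 166 202 220 224
196 161 116  81  82  84  86  87  90  89  88  93  92  94  92  94  95  96  92  96  
[... 4999 characters left out ...]
 31  18  31  29  31  35  15  27  34  77 123 150 158 155 149 153 154 161 158 160 162 164
pin 0.155 [-0.138  0.155  0.024] r 0.14 th 0.17
pin 0.165 [-0.124  0.165 -0.027] r 0.127 th -0.215
pin 0.175 [-0.111  0.175 -0.078] r 0.135 th -0.613
pin 0.19 [-0.09   0.19  -0.154] r 0.179 th -1.04
rider 0.155 [-0.147  0.155  0.11 ] r 0.184 th 0.641
rider 0.165 [-0.134  0.165  0.064] r 0.149 th 0.446
rider 0.175 [-0.121  0.175  0.018] r 0.123 th 0.151
rider 0.19 [-0.102  0.19  -0.05 ] r 0.114 th -0.458
screw 0.155 [-0.165  0.155  0.178] r 0.243 th 0.824
screw 0.165 [-0.153  0.165  0.136] r 0.205 th 0.728
screw 0.175 [-0.141  0.175  0.095] r 0.17 th 0.591
screw 0.19 [-0.123  0.19   0.032] r 0.127 th 0.254
```

The side frame s6 has the arm in front of the rider. From the top view alone, θ ≈ 0.48 rad, and the shut pin projects to y = 0.160, r = 0.131, which is right. I'll take the bar now and refine when lifted.

arm_command(
  rows=[
    [[0,0,0,0,0,-10,0.45],[0,0,1,0,0,-20,0.45],[0,0,4,0,-0.2,-22.1,0.45],[0,0,7,0,-0.2,-22.1,0.45],[0,0,9,0,-0.2,-22.1,0.45]],
  ],
)

```text
time_s: 16.12
tool_pos: [0.4619, 0.0134, 0.1616]
ee_rot: [0.999, -0.054, -0.0, 0.001]
contact_force: [0.2, 0.3, 0.6]
opening: 0.0415
```

```bash
python3 - <<'E'
from h import *
s=manip.observe(); print(s['time_s'],s['joints'].round(3),s['tool_pos'],s['contact_force'])
print('go',rel([.462,.014,.120],down(np.pi/2-.098)))
E
```

```text
16.125 [-0.136  0.326  1.818 -0.002  0.998 -0.027] [0.4619024  0.01336888 0.16164895] [0.1861507  0.31283692 0.55362846]
go [ 0.   -0.07  4.16  0.08  0.01 -0.61]
```

arm_command(
  rows=[
    [[0,0,2,0,0,-0.6,0.45],[0,0,3.5,0,0,-0.6,0.45],[0,0,4.1,0,0,-0.6,0.45],[0,0,4.1,0,0,-0.6,0.45],[0,0,4.1,0,0,-0.6,0]],
  ],
)

```text
time_s: 16.75
tool_pos: [0.4623, 0.0132, 0.1214]
ee_rot: [0.999, -0.05, 0.001, 0.001]
contact_force: [0.2, -0.4, 0.7]
opening: 0.0354
```

arm_command(
  rows=[
    [[0,0,0,0,0,0,0],[0,0,0,0,0,0,0],[0,0,0,0,0,0,0],[0,0,0,0,0,0,0],[0,0,0,0,0,0,0]],
  ],
)

```text
time_s: 17.38
tool_pos: [0.4612, 0.0134, 0.1212]
ee_rot: [0.999, -0.049, -0.001, 0.001]
contact_force: [-5.3, 0.3, 2.7]
opening: 0.0109
```

```bash
python3 - <<'E'
from h import *
s=manip.observe(); print(s['time_s'],s['joints'].round(3),s['tool_pos'],s['contact_force'],s['opening'])
r=.315;p0=np.arctan2(.003,.315)
for th in(.1,.2,.3,.4,.48,.55): print(th,'back(tx)',100*r*(np.cos(p0)-np.cos(th+p0)),'up',100*r*(np.sin(th+p0)-np.sin(p0)))
E
```

```text
17.375 [-0.136  0.384  1.867 -0.002  0.892 -0.036] [0.46124448 0.01337721 0.12120038] [-5.30270059  0.34108115  2.70324822] 0.010910511762454413
0.1 back(tx) 0.18731032412957377 up 3.1431113324590245
0.2 back(tx) 0.6874724200588257 up 6.251820370557239
0.3 back(tx) 1.495488833456837 up 9.29506592118855
0.4 back(tx) 2.603286131415654 up 12.242440880774287
0.48 back(tx) 3.6980259779890807 up 14.511484404106575
0.55 back(tx) 4.802065947974267 up 16.4196604290167
```

arm_command(
  rows=[
    [[-0.1,0,-1,0,0,0,0],[0,0,-2.5,0,0,0,0],[0.2,0,-4,0,0,0,0],[0.4,0,-5.2,0,0,0,0],[0.7,0,-6.3,0,0,0,0]],
  ],
)

```text
time_s: 18.0
tool_pos: [0.4678, 0.0128, 0.1845]
ee_rot: [0.999, -0.049, -0.002, 0.001]
contact_force: [-1.3, -1.5, -5.8]
opening: 0.011
```

```bash
python3 - <<'E'
from h import *
s=manip.observe(); print(s['time_s'],s['joints'].round(3),s['tool_pos'],s['contact_force'],s['opening'])
print((s['tool_pos']-[.4608,.0134,.1212])[2])
E
```

```text
18.0 [-0.136  0.308  1.77  -0.002  1.067 -0.036] [0.4677898  0.01275027 0.18448636] [-1.33086283 -1.51536845 -5.76628199] 0.011007631415980343
0.063286361850627
```

arm_command(
  rows=[
    [[0.4,0,-1.6,0,0,0,0],[0.9,0,-3.2,0,0,0,0],[1.5,0,-4.8,0,0,0,0],[2.2,0,-6.4,0,0,0,0],[3,0,-8.2,0,0,0,0]],
  ],
)

```text
time_s: 18.62
tool_pos: [0.4961, 0.0102, 0.2661]
ee_rot: [0.999, -0.049, -0.004, 0.001]
contact_force: [-2.4, 0.3, -5.4]
opening: 0.0109
```

arm_command(
  rows=[
    [[0,0,0,0,0,0,0],[0,0,0,0,0,0,0]],
  ],
)

```text
time_s: 18.88
tool_pos: [0.4956, 0.0102, 0.2652]
ee_rot: [0.999, -0.049, -0.005, 0.001]
contact_force: [-0.4, -0.7, -6.2]
opening: 0.011
```

```bash
python3 - <<'E'
from h import *
s=manip.observe(); print(s['time_s'],s['joints'].round(3),s['tool_pos'],s['contact_force'],s['opening'])
print('th',np.arcsin((s['tool_pos'][2]-.1212+.003)/.315)-.0095)
c=snap('side','s9');t=snap('top','t9')
def f(k,x,y,n): return cv2.resize(k['color'][y:y+n,x:x+n],(396,296) if 0 else (296,296),interpolation=2)
A=[f(load('s4'),208,120,50),f(c,208,120,50),f(t,159,144,50),f(load('t6'),159,144,50)]
cv2.imwrite('pics/c9.png',np.vstack([np.hstack(A[:2]),np.hstack(A[2:])])[:,:,::-1])
E
```

```text
18.875 [-0.133  0.281  1.566 -0.002  1.305 -0.034] [0.49560843 0.01022096 0.26521396] [-0.38018741 -0.6863778  -6.24947926] 0.010978294209235087
th 0.4760682371317113
```

View pics/c9.png

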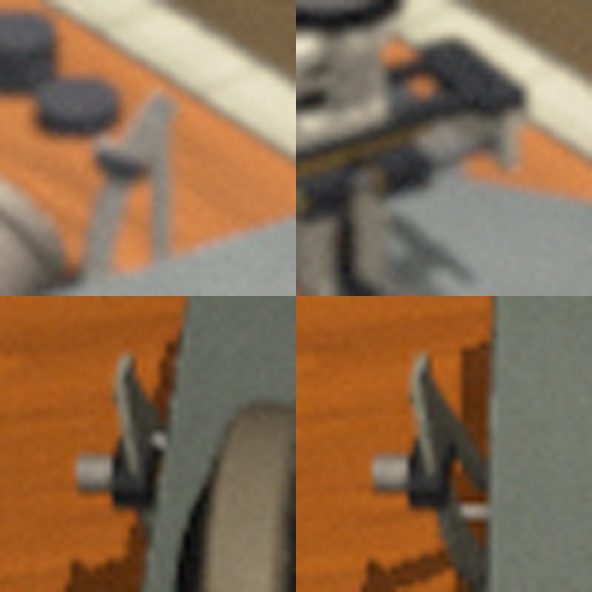

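The side panel (s4) shows the rider block centred at (122,158). The lower-left top panel shows the raised pin at (160,440), with the rider at about (132,478). I'll compare these with projections along the arc.

```bash
python3 - <<'E'
from h import *
m=np.array([.6442,-.0040,0]); yaw=-.098; ex=np.array([np.cos(yaw),np.sin(yaw),0]); ey=np.array([-ex[1],ex[0],0])
H=m+.13*ex+[0,0,.115]
pt=lambda r,y,th:H+y*ey-r*np.cos(th)*ex+[0,0,r*np.sin(th)]
s=load('s4');t=load('t9')
for th in np.arange(.40,.72,.04): print(th.round(2),'side blk',proj(s,pt(.155,.165,th)).round(1),'top blk',proj(t,pt(.155,.165,th)).round(1),'top screw',proj(t,pt(.155,.185,th)).round(1),'pin',proj(t,pt(.132,.158,th)).round(1))
print('obs side',208+122/5.92,120+158/5.92,'top blk',159+133/5.92,144+182/5.92,'screw',159+95/5.92,144+178/5.92,'pin',159+160/5.92,144+144/5.92)
print('strip top end side',proj(s,pt(.155,.165,.8)),'top tip',159+125/5.92,144+60/5.92)
def tri(p,q):
    o1,d1=ray(s,*p);o2,d2=ray(t,*q); k=np.linalg.lstsq(np.array([d1,-d2]).T,o2-o1,rcond=None)[0]
    a,b=o1+d1*k[0],o2+d2*k[1]; P=(a+b)/2-H; x,y,z=P@ex,P@ey,P[2]; print('tri',np.round([x,y,z],4),'gap',np.linalg.norm(a-b).round(4),'r',np.hypot(x,z).round(4),'th',np.arctan2(z,-x).round(3))
tri((208+122/5.92,120+158/5.92),(159+133/5.92,144+182/5.92))
tri((208+163/5.92,120+97/5.92),(159+125/5.92,144+60/5.92))
def blob(k,x,y,w,h,f):
    g=k['color'][y:y+h,x:x+w].astype(int); ys,xs=np.nonzero(f(g)); return xs.mean()+x,ys.mean()+y,len(xs)
print('dark side',blob(s,221,140,15,13,lambda g:g.max(2)<105),'dark top',blob(t,176,168,10,14,lambda g:g.max(2)<60))
for n,k,x,y in(('s4',s,221,138),('t9',t,172,162)): print(n);print(k['color'][y:y+20,x:x+17].max(2))
E
```

```text
0.4 side blk [226.5 152.1] top blk [181.9 178.5] top screw [173.7 178.6] pin [185.9 171.1]
0.44 side blk [227.1 150.5] top blk [181.5 176.9] top screw [173.2 176.9] pin [185.5 169.7]
0.48 side blk [227.8 148.9] top blk [181.  175.1] top screw [172.7 175.2] pin [185.2 168.2]
0.52 side blk [228.5 147.3] top blk [180.6 173.3] top screw [172.2 173.4] pin [184.8 166.6]
0.56 side blk [229.2 145.7] top blk [180.2 171.4] top screw [171.8 171.5] pin [184.5 165. ]
0.6 side blk [230.1 144.2] top blk [179.8 169.4] top screw [171.3 169.5] pin [184.2 163.3]
0.64 side blk [230.9 142.6] top blk [179.4 167.3] top screw [170.9 167.4] pin [183.8 161.5]
0.68 side blk [231.9 141.1] top blk [179.  165.1] top screw [170.5 165.2] pin [183.5 159.7]
obs side 228.6081081081081 146.6891891891892 top blk 181.46621621621622 174.74324324324323 screw 175.0472972972973 174.06756756756758 pin 186.02702702702703 168.32432432432432
strip top end side [234.93552618 136.68766927] top tip 180.11486486486487 154.13513513513513
tri [-0.138   0.1611  0.0821] gap 0.0032 r 0.1606 th 0.537
tri [-0.1033  0.1611  0.114 ] gap 0.00
[... 2324 characters left out ...]
148 152 147 133  37  38  68 101  73  42  31  41  83 105 100]
 [149 148 152 157 154 134  44  45  56  90  69  43  28  46  89 102 102]
 [137 134 140 144 138 108  48  53  49  62  61  40  25  63 102 105 103]
 [123 110 114 111 113  85  52  51  51  51  54  39  27  65 106 101 100]
 [109  85  89  86  89  68  44  41  43  43  45  34  26  62 102 101  98]
 [139 130 130 136 133 114  25  28  30  27  31  26  22  67 110 106 101]
 [172 169 169 175 174 150  40  26  24  31  26  27  29  67 109 105 100]
 [168 168 166 170 166 151  87  63  64  56  41  36  42  73 103 103 103]
 [166 165 159 159 162 156 135 121 125 113  63  59  65  82 104 106 104]
 [160 159 156 155 159 156 160 158 160 146  86  68  82  95 108 102 103]]
```

The pin's row agrees with the TCP-derived lid angle (0.476). The rider reads 0.495 (top block), 0.505 (screw) and 0.50–0.535 (side). I'll aim for about 0.505.

arm_command(
  rows=[
    [[0.2,0,-0.4,0,0,0,0],[0.4,0,-0.8,0,0,0,0],[0.4,0,-0.8,0,0,0,0],[0.4,0,-0.8,0,0,0,0],[0.4,0,-0.8,0,0,0,0]],
  ],
)

```text
time_s: 19.6
tool_pos: [0.4997, 0.0098, 0.2732]
ee_rot: [0.999, -0.049, -0.005, 0.0]
contact_force: [-0.3, 0.3, -6.4]
opening: 0.0111
```

arm_command(
  rows=[
    [[0,0,0,0,0,0,0],[0,0,0,0,0,0,0],[0,0,0,0,0,0,0]],
  ],
)

```text
time_s: 19.98
tool_pos: [0.4997, 0.0099, 0.2731]
ee_rot: [0.999, -0.049, -0.005, 0.0]
contact_force: [0.7, -0.1, -7.4]
opening: 0.0107
```

```bash
python3 - <<'E'
from h import *
s=manip.observe(); print(s['time_s'],s['tool_pos'],s['contact_force'],s['opening'],abs(s['qd']).max())
print('th',np.arcsin((s['tool_pos'][2]-.1212+.003)/.315)-.0095)
t=snap('top','t10'); print(t['color'][160:172,180:190].max(2))
c=t; hsv=cv2.cvtColor(c['color'],cv2.COLOR_RGB2HSV)
# tips in tray: dark blobs in tray region; pan floor centroid
g=c['color'][212:305,88:168].max(2); n,l,st,ce=cv2.connectedComponentsWithStats((g<55).astype(np.uint8)); print([(ce[i].round(0)+[88,212],st[i][4]) for i in range(1,n) if st[i][4]>8])
f=c['color'][205:265,360:420].astype(int); mk=((f.min(2)>120)&(f.max(2)-f.min(2)<40)); ys,xs=np.nonzero(mk); print('pan floor',onz(c,xs.mean()+360,ys.mean()+205,.010),len(xs))
E
```

```text
19.975 [0.49967753 0.00985533 0.27311177] [ 0.67252644 -0.08212159 -7.36816251] 0.010748191626654031 0.0011328248444484978
th 0.504636769125438
[[ 85  64  68 113 141  93  95  90  98 102]
 [ 93  58  58  80 115  93  89  85 102 101]
 [100  65  64  59  77  85  83  83 105 100]
 [113  59  64  57  63  72  83  82  97 101]
 [120  65  61  61  63  70  76  83 100  98]
 [116  78  59  60  61  60  64  92  96  97]
 [112  84  56  56  73  96  81 100 101  99]
 [113  83  56  64  97 133 111 101  99  97]
 [110  91  59  63  79 101  94 100 101 102]
 [108 106  60  55  47  35  69 101  99 102]
 [ 93 106  66  52  37  38  78 100  99 101]
 [ 82 103  71  50  34  45  91 103  98  99]]
[(array([137., 222.]), np.int32(39)), (array([102., 232.]), np.int32(24)), (array([147., 248.]), np.int32(31)), (array([131., 254.]), np.int32(41)), (array([152., 264.]), np.int32(41)), (array([163., 274.]), np.int32(32)), (array([142., 275.]), np.int32(41))]
pan floor [ 0.46997718 -0.37439221  0.01      ] 706
```

```bash
python3 -c "
from cell import manip; print(manip.job_done())"
```

```text
the job is handed in; nothing more can be done
None
```

I finished the job and handed it in at about 20 s of robot time, with the lid still held by its bar. The hand-in gave no verdict.

- **Tips and pan:** I tipped the pan over the tray, and the pictures show all five tips lying in it. The empty pan was set down on the mat and let go. It stands upright with its middle about 5 mm from the mat's.
- **Lid:** It is held still at 0.505 rad, with about 7 N on the fingers. The pointer pin's row in the top picture agrees with that angle.
- **Rider index:** My readings of its angle disagreed slightly: 0.495 and 0.505 rad from the top view, 0.50 to 0.535 from the side. The side view was blocked at the end, so I could not check the pin against the index there. I estimate the error at under 5 mm, against the 10 mm allowed.
- **Cement can, brush and hammer:** I saw no sign that any of them was touched, but I did not measure their positions again at the end.

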